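# Build up two anti-vibration feet on their studs

### The job

Build up the two anti-vibration feet, ready for their nuts. Over the tall stud slip the round rubber pad first, then the square steel plate, then the steel sleeve; over the short stud slip the square rubber pad first, then the round steel washer. Every part must end flat on the one beneath it, same way up as it lies now, and the bolt, the tape measure and the screwdriver are to stay where they are.

Things in the scene. Friction and masses are not known exactly. Their poses are not given: they have to be found in the camera images.
- tall_foot: foot with the TALL stud, bolted down: a round grey base plate, 100 mm across and 12 mm thick, with an upright steel stud 14 mm in diameter at its centre that rises 60 mm above the plate (tip 72 mm above the bench, slightly chamfered). Origin: centre of the plate's underside, on the bench, straight below the stud; z up
- short_foot: foot with the SHORT stud, bolted down: a square grey base plate, 96 x 96 mm and 12 mm thick, with an upright steel stud 14 mm in diameter at its centre that rises 38 mm above the plate (tip 50 mm above the bench, slightly chamfered). Origin: centre of the plate's underside, on the bench, straight below the stud; z up
- round_pad_mid (a point): round pad: black rubber disc 56 mm in diameter, 16 mm thick, with a 24 mm bore, lying flat. Loose. The point lies on the bore's axis, half-way up; z is up along the bore
- square_plate_mid (a point): square plate: bare steel, 64 x 64 mm, 12 mm thick, with a 24 mm bore, lying flat, about 0.33 kg. Loose. The point lies on the bore's axis, half-way up; z is up along the bore, x and y are square to its sides
- sleeve_mid (a point): sleeve: bare steel tube 36 mm in outer diameter, 26 mm tall, with a 24 mm bore, standing upright, about 0.12 kg. Loose. The point lies on the bore's axis, half-way up; z is up along the bore
- square_pad_mid (a point): square pad: black rubber block 40 x 40 mm, 16 mm thick, with a 24 mm bore, lying flat. Loose. The point lies on the bore's axis, half-way up; z is up along the bore, x and y are square to its sides
- round_washer_mid (a point): round washer: bare steel disc 64 mm in diameter, 12 mm thick, with a 24 mm bore, lying flat, about 0.26 kg. Loose. The point lies on the bore's axis, half-way up; z is up along the bore
- bolt_mid (a point): not part of the job: a dark steel bolt standing on its hexagon head, head 25 mm wide, 39 mm tall in all. The point lies on its axis 20 mm above the bench
- tape_mid (a point): not part of the job: a yellow tape measure standing upright, 66 x 36 mm, 60 mm tall. The point is its centre, 30 mm above the bench
- screwdriver_grip (a point): not part of the job: a screwdriver 190 mm long, lying on the bench. The point is in its handle; x runs along the tool towards the tip
Things that resemble listed ones, but are neither listed nor needed, are in the scene too. What is shaped like the part that bears round_washer_mid but green or pink is not meant.

How it is judged:
By the outcome, as a careful person would: the job done as asked, in the order asked, and still so for the second after the job is handed in, with the robot touching nothing.
It also fails if it takes over 131 s, if anything falls off the work surface, if the arm or the gripper's body presses on something with over 40 N, if the wrist force passes 120 N, or if a joint passes its speed limit or range.

### The arm

A 6-joint arm with a two-finger parallel gripper is mounted at the origin on the work surface. World frame = base frame: x ahead of the robot, y to its left, z up, the work surface at z = 0. Lengths are in m, angles in rad, forces in N, time in s.
With the tool pointing down it reaches from about 0.275 to 0.775 m from the base axis. Payload 14.6 kg.
Tool frame: the origin (TCP) lies at the very end of the fingers, on their centre line; the grasp point (between the pads) lies env.hold_point_z behind it (env.hold_point_z is the distance from the TCP to the grasp point, in m); z points along the fingers, y is the line along which they close (so a half turn about z gives the same grasp; the last joint's range is limited). The gripper opens to 85 mm and grips with 20 to 120 N. Pads are 22 mm wide; open, the fingers measure 114 mm over their backs; the gripper's body (76 mm by 85 mm) begins 54 mm behind the grasp point. The pads swing forward as they close: fully open they stand 13 mm farther back than shut.
Start: joints at [-1.376, 0.263, -0.048, 1.259, 0, 1.415], TCP at [0.18, -0.493, 0.231] pointing down, gripper open.
Joint ranges: [-2.65, 2.65], [-0.89, 1.7], [-1.18, 1.37], [-2.13, 2.11], [-1.35, 1.29], [-3.14, 3.14]. Speed limits (rad/s): [1.89, 1.89, 2.57, 2.79, 3.14, 3.14].

### API

Orientations are given as a unit quaternion [x, y, z, w].
In Python, from rig import env gives the robot as it stands. The module is installed in compiled form; this text tells all that it offers.
- The arm moves only by the tool drive_tool, never from a script. Its argument "moves" is a list of rows, each a list of 4 numbers: the shift along the tool's x, y, z as a fraction of full scale, then the turn about the tool's z as a fraction of full scale. In form: [[dx, dy, dz, roll], ...]. A call has 1 to 12 rows; each row shifts and turns the commanded pose from where the row before left it, along the tool's axes as they then stand; what a row does not reach is not made up. Full scale, the value 1, is 50 mm for a shift and 8 degrees for a turn. A row lasts 1/8 s, in which the tool goes at most 62.5 mm and 10.7 degrees, less where a joint would pass 70% of its speed; a pose out of reach is approached as far as the arm can. A call with a number of a shift or a turn outside -1 to 1 is refused whole. A call with a gripper value outside its range is refused whole. "jaw" is the opening, from -1 (shut) to 1 (fully open), so that 0 is half open, set as the call begins (left out, the last holds). The fingers move at their own pace and stop on an object; "newtons" is the grip in N (left out, the last holds). Time passes only in rows, so rows that do not move let the fingers close. It gives the time, the measured TCP pose, the force, the opening and the grip force at its end, in the units of the state.
- env.get_obs(): the state, without advancing time (a new reading comes with each control period).
- env.snapshot(name): name is "scene" or "top"; returns the picture (400x640x3 uint8, red, green, blue); there is no depth.
- env.camera_info(name): a dict with "K" (3x3 intrinsics, pixels), "dist_coeffs" ([k1, k2, p1, p2, k3] as OpenCV has them; the pictures are not rectified), "world_to_cam" (4x4, takes a point from world to camera coordinates). Camera axes: x right, y down, z forward; pixel columns grow to the right and rows downward; lengths in m; the calibration is good to about 2 mm. A picture is of the moment at which its call begins. camera_info takes no time and is no camera call.
- env.sign_off(): hands the job in; it is judged then, once.
The state is a dict: "clock": time; "qpos": joint angles; "joint_vel": joint speeds; "effort": joint torques, N m; "ee_pos": TCP position; "ee_rot": TCP orientation; "contact_force": force on the tool from outside, world axes, zero at the start; "ft_torque": the same for the moment, N m; "finger_gap": finger opening in m; "grasp_force": force on a finger pad.
Only numpy, scipy, OpenCV 4.12 (cv2) and the standard library are available. Lean on these libraries where they do the work, as an engineer would, in place of code of your own. Each camera call takes 0.05 s, during which the arm holds its last target. There are 200 camera calls.

## Working session

There is one attempt and no reset: what is moved stays moved. The work goes in short steps, Python scripts to look and compute and a tool call to move; the robot and the scene stay as the last step left them, time stands still between calls to the robot, and variables do not carry over. Pictures are saved under pics/ and viewed, at most 14 in all, crops included, and the job is handed in when it is done.

Besides the shell and the picture viewer there is one more tool, called after "Request:" in YAML: its name, and indented under it one key for each argument. drive_tool: Moves the arm, as the interface text tells. Its arguments: {"type":"object","properties":{"moves":{"type":"array"},"jaw":{"type":"number"},"newtons":{"type":"number"}},"required":["moves"]}

```bash
mkdir -p pics; ls
python3 - <<'E'
from rig import env
import cv2, numpy as np
print(env.hold_point_z, env.get_obs())
for n in ("scene","top"):
    im=env.snapshot(n); cv2.imwrite(f"pics/{n}0.png",im[:,:,::-1])
    c=env.camera_info(n); print(n,c)
E
```

```text
pics
0.0187 {'clock': 0.0, 'qpos': array([-1.37629560e+00,  2.63518054e-01, -4.89329590e-02,  1.25941908e+00,
        2.28480453e-05,  1.41549443e+00]), 'joint_vel': array([ 1.56807337e-03, -1.45628399e-03,  9.26124085e-04,  1.73587804e-03,
       -4.55457866e-06,  6.32824531e-04]), 'effort': array([-5.49427259e-04, -6.37618876e+01,  3.84569514e+01,  1.37555090e-02,
       -1.73171716e-04,  3.59305801e-06]), 'ee_pos': array([ 0.1798695 , -0.49292751,  0.23082909]), 'ee_rot': array([ 9.84743575e-01,  1.74010927e-01,  8.99915950e-07, -5.37003307e-04]), 'contact_force': array([-0.60655621, -0.06172791,  0.32531561]), 'ft_torque': array([ 0.00522583, -0.00413926, -0.08123403]), 'grasp_force': 0.0, 'finger_gap': 0.08570581609928507}
scene {'K': array([[424.60127639,   0.        , 324.92168995],
       [  0.        , 424.60127639, 199.49418263],
       [  0.        ,   0.        ,   1.        ]]), 'dist_coeffs': array([-0.03564666,  0.        ,  0.        ,  0.        ,  0.        ]), 'world_to_cam': array([[-0.87311583,  0.48728263,  0.01497948,  0.54621227],
       [ 0.28219562,  0.53021772, -0.79952161, -0.15016822],
       [-0.39753538, -0.69384783, -0.6004505 ,  1.34078453],
       [ 0.        ,  0.        ,  0.        ,  1.        ]])}
top {'K': array([[399.21624019,   0.        , 318.03223351],
       [  0.        , 399.21624019, 207.4070485 ],
       [  0.        ,   0.        ,   1.        ]]), 'dist_coeffs': array([-0.03033235,  0.        ,  0.        ,  0.        ,  0.        ]), 'world_to_cam': array([[-2.96638921e-02, -9.99559443e-01,  9.86629324e-04,
        -2.78341394e-04],
       [-9.95592276e-01,  2.94582698e-02, -8.90406135e-02,
         6.26211431e-01],
       [ 8.89723216e-02, -3.62357169e-03, -9.96027508e-01,
         9.52158845e-01],
       [ 0.00000000e+00,  0.00000000e+00,  0.00000000e+00,
         1.00000000e+00]])}
```

View pics/top0.png

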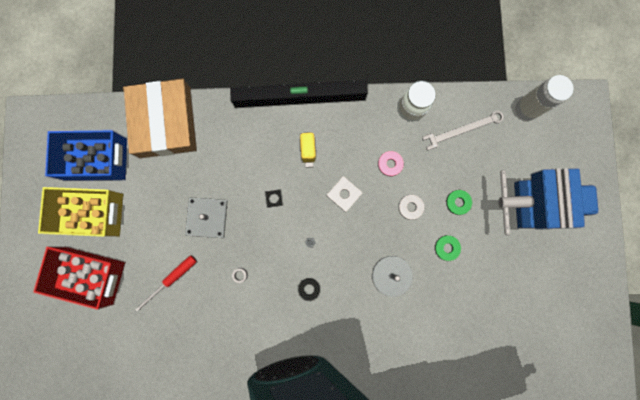

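View pics/scene0.png

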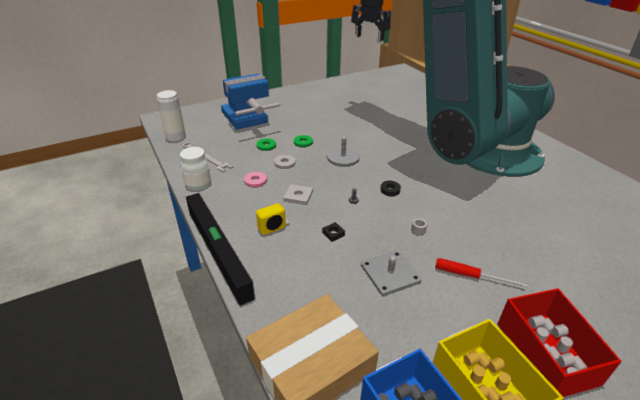

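The top view shows these parts, as (u, v) pixels:

| Item | Position |
|---|---|
| Square pad | (274,199) |
| Round pad | (309,289) |
| Sleeve | (239,275) |
| Square plate, turned about 40° | (345,194) |
| Grey washer | (411,207) |
| Tall foot | (392,276) |
| Short foot | (206,217) |
| Bolt | (310,242) |
| Tape | (308,148) |

The scene view shows the same layout.

```bash
cat > h.py <<'E'
import cv2, numpy as np
from rig import env
def ray(name,uv,z):
    c=env.camera_info(name); T=c["world_to_cam"]
    n=cv2.undistortPoints(np.array([[uv]],float),c["K"],c["dist_coeffs"])[0,0]
    R=T[:3,:3]; o=-R.T@T[:3,3]; d=R.T@np.array([n[0],n[1],1])
    return o+d*(z-o[2])/d[2]
def seg(im,uv,r):
    """largest blob differing from bench colour near uv -> filled contour"""
    u,v=uv; y0,x0=v-r,u-r
    p=cv2.resize(im[y0:v+r,x0:u+r],None,fx=4,fy=4,interpolation=cv2.INTER_CUBIC).astype(int)
    b=np.median(np.concatenate([p[:8].reshape(-1,3),p[-8:].reshape(-1,3)]),0)
    m=(np.abs(p-b).max(2)>28).astype(np.uint8)
    cs,_=cv2.findContours(m,cv2.RETR_EXTERNAL,cv2.CHAIN_APPROX_NONE)
    c=max(cs,key=cv2.contourArea)
    return (c.astype(float)+0.5)/4-0.5+[x0,y0]
E
python3 - <<'E'
from h import *
im=env.snapshot("top")
for n,uv,r,z in [("sqpad",(274,199),15,.008),("rpad",(309,289),19,.008),("sleeve",(239,275),13,.013),("plate",(345,194),22,.006),("washer",(411,207),19,.006),("tall",(392,276),28,.006),("short",(206,217),28,.006),("bolt",(310,242),9,.01),("tape",(308,148),25,.04)]:
    c=seg(im,uv,r); w=np.array([ray("top",q[0],z)[:2] for q in c],np.float32)
    (cx,cy),(a,b),ang=cv2.minAreaRect(w); M=cv2.moments(w)
    print(n,"rect c %.4f %.4f size %.1f %.1f ang %.1f"%(cx,cy,a*1e3,b*1e3,ang),"cen %.4f %.4f"%(M["m10"]/M["m00"],M["m01"]/M["m00"]),"r %.3f"%np.hypot(cx,cy))
cv2.imwrite("pics/z.png",cv2.resize(im[170:310,180:440,::-1],None,fx=3,fy=3,interpolation=cv2.INTER_CUBIC))
s=env.snapshot("scene");cv2.imwrite("pics/zs.png",cv2.resize(s[120:300,240:440,::-1],None,fx=3.3,fy=3.3,interpolation=cv2.INTER_CUBIC))
E
```

```text
sqpad rect c 0.6546 0.0923 size 44.4 44.4 ang 5.9 cen 0.6546 0.0922 r 0.661
rpad rect c 0.4268 0.0103 size 56.7 57.8 ang 88.3 cen 0.4268 0.0102 r 0.427
sleeve rect c 0.4647 0.1826 size 33.4 32.9 ang 88.4 cen 0.4655 0.1823 r 0.499
plate rect c 0.6613 -0.0862 size 66.4 65.1 ang 47.2 cen 0.6613 -0.0861 r 0.667
washer rect c 0.6230 -0.2546 size 61.4 60.9 ang 42.8 cen 0.6231 -0.2542 r 0.673
tall rect c 0.4719 -0.1578 size 18.0 70.6 ang 63.5 cen 0.4731 -0.1560 r 0.498
short rect c 0.6061 0.2155 size 6.4 94.6 ang 84.1 cen 0.6064 0.2154 r 0.643
bolt rect c 0.5422 0.0035 size 24.6 24.5 ang 65.8 cen 0.5417 0.0039 r 0.542
tape rect c 0.7749 0.0029 size 77.7 41.8 ang 2.3 cen 0.7746 0.0032 r 0.775
```

View pics/z.png

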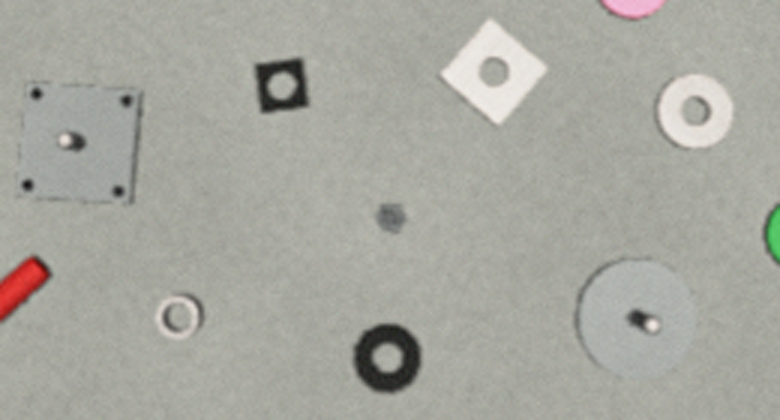

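View pics/zs.png

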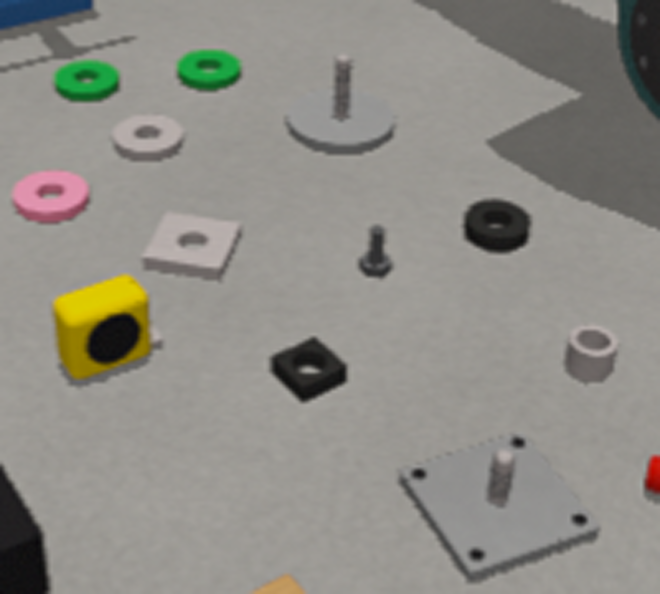

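The crops confirm the parts. The stud tips are at about (397,278) for the tall stud and (202,217) for the short one. The short foot's bolt heads surround (206,217).

Run:
```python
from h import *
f=lambda x,y:(180+(x+.5)/3-.5,170+(y+.5)/3-.5)
print("tall tip",ray("top",f(652,324),.072)[:2],"disc",ray("top",f(636,318),.010)[:2])
print("short tip",ray("top",f(66,140),.05)[:2],"bolts",ray("top",f(77.5,142.2),.012)[:2])
g=lambda x,y:(240+x/3.3,120+y/3.3)
print("scene: tall tip",ray("scene",g(343,60),.072)[:2],"short",ray("scene",g(504,455),.05)[:2])
```

```text
tall tip [ 0.45348707 -0.19641613] disc [ 0.45311945 -0.19549871]
short tip [0.61071644 0.26108398] bolts [0.61146883 0.26249117]
scene: tall tip [ 0.45592847 -0.19131104] short [0.61120579 0.26323077]
```

Request:
drive_tool:
  moves:
    - [0, 0, 0, -1]
    - [0, 0, 0, -1]
    - [0, 0, 0, -1]
    - [0, 0, 0, -1]

```text
clock: 0.7
ee_pos: [0.1799, -0.4931, 0.2311]
ee_rot: [0.898, 0.441, 0.0, -0.0]
contact_force: [-0.2, -0.8, -0.1]
finger_gap: 0.0855
grasp_force: 0.0
```

Request:
drive_tool:
  moves:
    - [0, 0, 0, -0.95]
    - [0, 0, 0, -0.95]
    - [0, 0, 0, -0.95]
    - [0, 0, 0, -0.95]
    - [0, 0, 0, -0.9]
    - [0, 0, 0, 0]

```text
clock: 1.45
ee_pos: [0.1799, -0.4931, 0.2312]
ee_rot: [0.71, 0.705, 0.0, -0.0]
contact_force: [-0.0, 0.1, -0.4]
finger_gap: 0.0852
grasp_force: 0.0
```

Request:
drive_tool:
  moves:
    - [0.9, 0.45, 0, 0]
    - [0.9, 0.45, 0, 0]
    - [0.9, 0.45, 0, 0]
    - [0.9, 0.45, 0, 0]
    - [0.9, 0.45, 0, 0]
    - [0.9, 0.45, 0, 0]
    - [0.9, 0.45, 0, 0]
    - [0.9, 0.45, 0, 0]
    - [0.9, 0.45, 0, 0]
    - [0.9, 0.45, 0, 0]
    - [0.9, 0.45, 0, 0]
    - [0, 0, 0, 0]

```text
clock: 2.95
ee_pos: [0.4313, 0.0027, 0.2311]
ee_rot: [0.709, 0.705, 0.0, -0.0]
contact_force: [-1.7, -0.6, 0.2]
finger_gap: 0.0856
grasp_force: 0.0
```

Request:
drive_tool:
  moves:
    - [0.15, -0.09, 0.5, 0]
    - [0, 0, 1, 0]
    - [0, 0, 1, 0]
    - [0, 0, 1, 0]
    - [0, 0, 0.6, 0]
    - [0, 0, 0.3, 0]
    - [0, 0, 0.2, 0]
    - [0, 0, 0, 0]

```text
clock: 3.95
ee_pos: [0.4258, 0.0074, 0.0011]
ee_rot: [0.71, 0.704, -0.0, -0.0]
contact_force: [0.5, -0.2, 0.4]
finger_gap: 0.0855
grasp_force: 0.0
```

Request:
drive_tool:
  moves:
    - [0, 0, 0, 0]
    - [0, 0, 0, 0]
    - [0, 0, 0, 0]
    - [0, 0, 0, 0]
    - [0, 0, 0, 0]
    - [0, 0, 0, 0]
  jaw: -1
  newtons: 30

```text
clock: 4.7
ee_pos: [0.4265, 0.0076, 0.0022]
ee_rot: [0.709, 0.705, 0.0, 0.001]
contact_force: [-4.7, -1.1, 13.2]
finger_gap: 0.055
grasp_force: 28.8
```

Request:
drive_tool:
  moves:
    - [0, 0, -0.4, 0]
    - [0, 0, -1, 0]
    - [0, 0, -1, 0]
    - [-0.5, 0.06, -0.2, 0]
    - [-0.9, 0.12, 0, 0]
    - [-0.9, 0.12, 0, 0]
    - [-0.9, 0.12, 0, 0]
    - [-0.9, 0.12, 0, 0]
    - [0, 0, 0, 0]
    - [0, 0, 0, 0]

```text
clock: 5.95
ee_pos: [0.4515, -0.1971, 0.1314]
ee_rot: [0.709, 0.705, 0.0, -0.0]
contact_force: [0.5, 0.3, -1.0]
finger_gap: 0.0549
grasp_force: 32.2
```

Run:
```python
from h import *
s=env.snapshot("scene");t=env.snapshot("top")
a=cv2.resize(s[60:210,250:450,::-1],None,fx=3,fy=3,interpolation=cv2.INTER_CUBIC)
cv2.imwrite("pics/p1.png",a)
```

```text
(no output)
```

View pics/p1.png

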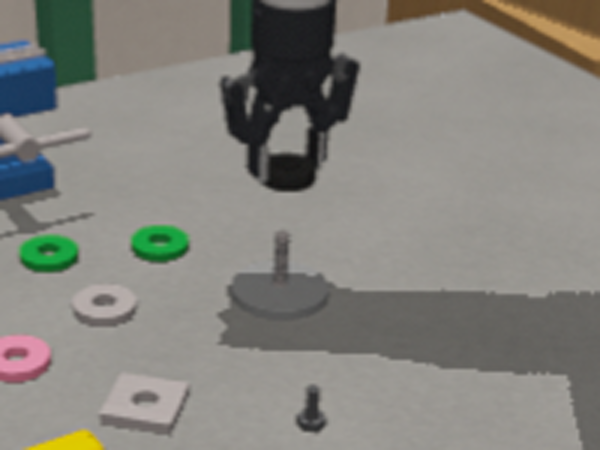

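Round pad is held, at crop (288,173), above the tall stud's tip at crop (281,235). I'll compare these with the projections.

```bash
cat >> h.py <<'E'
def proj(name,p):
    c=env.camera_info(name);T=c["world_to_cam"]
    return cv2.projectPoints(np.array([p],float),cv2.Rodrigues(T[:3,:3])[0],T[:3,3],c["K"],c["dist_coeffs"])[0].ravel()
E
python3 - <<'E'
from h import *
for p in [(.4515,-.1945,.137),(.4535,-.1955,.072),(.4535,-.1955,.03)]: print(p,(proj("scene",p)-[250,60]+.5)*3-.5)
s=env.snapshot("scene")[60:210,250:450]
p=cv2.resize(s,None,fx=3,fy=3,interpolation=cv2.INTER_CUBIC)
m=(p.max(2)<45).astype(np.uint8); m[:160]=0; m[200:]=0
print("pad dark rows",[(y,np.where(m[y,200:400])[0][[0,-1]]+200) for y in (165,170,175,180,185) if m[y,200:400].any()])
E
```

```text
(0.4515, -0.1945, 0.137) [287.87320913 172.81658128]
(0.4535, -0.1955, 0.072) [282.72115821 233.16505346]
(0.4535, -0.1955, 0.03) [280.98625412 270.23785805]
pad dark rows [(165, array([250, 316])), (170, array([251, 314])), (175, array([256, 313])), (180, array([268, 312])), (185, array([268, 309]))]
```

Request:
drive_tool:
  moves:
    - [-0.02, 0.04, 0.5, 0]
    - [0, 0, 0.7, 0]
    - [0, 0, 0.5, 0]
    - [0, 0, 0.4, 0]
    - [0, 0, 0.2, 0]
    - [0, 0, 0, 0]

```text
clock: 6.85
ee_pos: [0.4536, -0.1979, 0.0162]
ee_rot: [0.709, 0.705, -0.0, -0.0]
contact_force: [-0.4, 0.2, -1.5]
finger_gap: 0.0548
grasp_force: 32.1
```

Request:
drive_tool:
  moves:
    - [0, 0, 0.04, 0]
    - [0, 0, 0, 0]

```text
clock: 7.1
ee_pos: [0.454, -0.1985, 0.0147]
ee_rot: [0.709, 0.705, 0.0, 0.0]
contact_force: [-0.2, 0.1, -1.5]
finger_gap: 0.0545
grasp_force: 32.1
```

Request:
drive_tool:
  moves:
    - [0, 0, 0, 0]
    - [0, 0, 0, 0]
    - [0, 0, 0, 0]
    - [0, 0, 0, 0]
    - [0, 0, -0.3, 0]
    - [0, 0, -0.8, 0]
    - [0, 0, -1, 0]
    - [0, 0, -0.9, 0]
    - [0, 0, 0, 0]
  jaw: 1

```text
clock: 8.22
ee_pos: [0.4551, -0.1992, 0.1672]
ee_rot: [0.709, 0.705, 0.001, 0.003]
contact_force: [0.4, 0.4, 0.1]
finger_gap: 0.0853
grasp_force: 0.0
```

Request:
drive_tool:
  moves:
    - [0.45, 0.82, 0, 0]
    - [0.45, 0.82, 0, 0]
    - [0.45, 0.82, 0, 0]
    - [0.45, 0.82, 0, 0]
    - [0.45, 0.82, 0, 0]
    - [0, 0, 0, 0.9]
    - [0, 0, 0, 0.9]
    - [0, 0, 0, 0.9]
    - [0, 0, 0, 0.9]
    - [0, 0, 0, 0.85]
    - [0, 0, 0, 0.85]
    - [0, 0, 0, 0]

```text
clock: 9.72
ee_pos: [0.6592, -0.0871, 0.1632]
ee_rot: [0.916, 0.401, -0.001, -0.0]
contact_force: [0.4, -1.0, -0.5]
finger_gap: 0.0855
grasp_force: 0.0
```

Run:
```python
from h import *
o=env.get_obs(); q=o["ee_rot"]; print(o["ee_pos"],np.degrees(2*np.arctan2(q[1],q[0])))
s=env.snapshot("scene");cv2.imwrite("pics/p2.png",cv2.resize(s[90:240,250:450,::-1],None,fx=3,fy=3,interpolation=cv2.INTER_CUBIC))
```

```text
[ 0.65915367 -0.08713145  0.16321977] 47.281198359425176
```

View pics/p2.png

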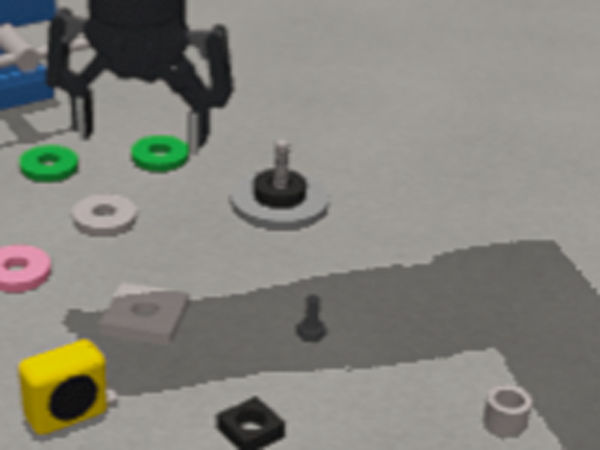

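The round pad sits flat on the tall foot at crop (280,188). The gripper hangs over the plate at crop (145,310), with its yaw matched.

Request:
drive_tool:
  moves:
    - [0.04, 0.02, 0.5, 0]
    - [0, 0, 0.9, 0]
    - [0, 0, 0.9, 0]
    - [0, 0, 0.5, 0]
    - [0, 0, 0.3, 0]
    - [0, 0, 0.18, 0]
    - [0, 0, 0, 0]

```text
clock: 10.65
ee_pos: [0.6616, -0.0865, 0.0003]
ee_rot: [0.916, 0.401, -0.0, 0.0]
contact_force: [0.3, -0.3, 0.5]
finger_gap: 0.0857
grasp_force: 0.0
```

Request:
drive_tool:
  moves:
    - [0, 0, 0, 0]
    - [0, 0, 0, 0]
    - [0, 0, 0, 0]
    - [0, 0, 0, 0]
    - [0, 0, 0, 0]
    - [0, 0, 0, 0]
  jaw: -1
  newtons: 45

```text
clock: 11.4
ee_pos: [0.662, -0.0865, 0.0016]
ee_rot: [0.916, 0.401, 0.001, 0.0]
contact_force: [-3.0, 0.7, 7.5]
finger_gap: 0.0623
grasp_force: 47.9
```

Request:
drive_tool:
  moves:
    - [0, 0, -0.4, 0]
    - [0, 0, -1, 0]
    - [0, 0, -1, 0]
    - [-0.74, -0.26, 0, 0]
    - [-0.74, -0.26, 0, 0]
    - [-0.74, -0.26, 0, 0]
    - [-0.74, -0.26, 0, 0]
    - [-0.74, -0.26, 0, 0]
    - [-0.73, -0.27, 0, 0]
    - [0, 0, 0, 0]
    - [0, 0, 0, 0]

```text
clock: 12.78
ee_pos: [0.4539, -0.1959, 0.1207]
ee_rot: [0.916, 0.401, 0.0, 0.0]
contact_force: [-0.5, 0.1, -3.1]
finger_gap: 0.0619
grasp_force: 51.1
```

Run:
```python
from h import *
o=env.get_obs(); print(o["ee_pos"]); p=o["ee_pos"]
s=env.snapshot("scene");cv2.imwrite("pics/p3.png",cv2.resize(s[60:210,250:450,::-1],None,fx=3,fy=3,interpolation=cv2.INTER_CUBIC))
for q in [(p[0],p[1],p[2]+.0045),(.4535,-.1955,.072)]: print((proj("scene",q)-[250,60]+.5)*3-.5)
```

```text
[ 0.45392006 -0.19588657  0.1207429 ]
[284.43319163 183.95033042]
[282.72115821 233.16505346]
```

View pics/p3.png

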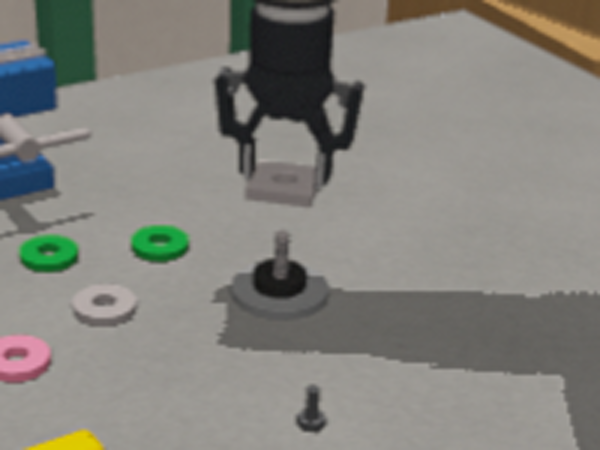

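Plate is held level, with its bore at crop (285,178) right above the stud, as projected. I'll lower it.

Request:
drive_tool:
  moves:
    - [0, 0, 0.4, 0]
    - [0, 0, 0.5, 0]
    - [0, 0, 0.5, 0]
    - [0, 0, 0.25, 0]
    - [0, 0, 0.1, 0]
    - [0, 0, 0, 0]
    - [0, 0, 0.07, 0]
    - [0, 0, 0, 0]

```text
clock: 13.82
ee_pos: [0.454, -0.196, 0.0297]
ee_rot: [0.916, 0.401, 0.0, 0.001]
contact_force: [1.2, -0.7, -0.4]
finger_gap: 0.0621
grasp_force: 51.3
```

Request:
drive_tool:
  moves:
    - [0, 0, 0, 0]
    - [0, 0, 0, 0]
    - [0, 0, 0, 0]
    - [0, 0, 0, 0]
    - [0, 0, -0.3, 0]
    - [0, 0, -0.8, 0]
    - [0, 0, -1, 0]
    - [0, 0, -0.6, 0]
    - [0, 0, 0, 0]
  jaw: 1

```text
clock: 14.95
ee_pos: [0.4545, -0.1963, 0.1662]
ee_rot: [0.916, 0.401, 0.001, 0.002]
contact_force: [0.6, -0.4, -0.4]
finger_gap: 0.0857
grasp_force: 0.0
```

Request:
drive_tool:
  moves:
    - [0.715, -0.62, 0, 0]
    - [0.715, -0.62, 0, 0]
    - [0.715, -0.62, 0, 0]
    - [0.715, -0.62, 0, 0]
    - [0.715, -0.62, 0, 0]
    - [0.715, -0.62, 0, 0]
    - [0.71, -0.62, 0, 0]
    - [0.71, -0.63, 0, 0]
    - [0, 0, 0, 0]

```text
clock: 16.08
ee_pos: [0.4642, 0.1849, 0.163]
ee_rot: [0.915, 0.402, -0.001, -0.0]
contact_force: [0.3, -0.2, 0.4]
finger_gap: 0.0857
grasp_force: 0.0
```

Request:
drive_tool:
  moves:
    - [0, 0, 0.3, -0.9]
    - [0, 0, 0.3, -0.9]
    - [0, 0, 0, -0.9]
    - [0, 0, 0, -0.9]
    - [0, 0, 0, -0.9]
    - [0, 0, 0, -0.83]
    - [0, 0, 0, 0]
  jaw: 0.5

```text
clock: 16.95
ee_pos: [0.4646, 0.1819, 0.1336]
ee_rot: [0.708, 0.706, -0.001, -0.0]
contact_force: [-0.4, -1.1, -0.5]
finger_gap: 0.0639
grasp_force: 0.0
```

Run:
```python
from h import *
o=env.get_obs(); print(o["ee_pos"])
s=env.snapshot("scene");cv2.imwrite("pics/p4.png",cv2.resize(s[110:310,270:490,::-1],None,fx=2.9,fy=2.9,interpolation=cv2.INTER_CUBIC))
```

```text
[0.46457769 0.18188061 0.13359794]
```

View pics/p4.png

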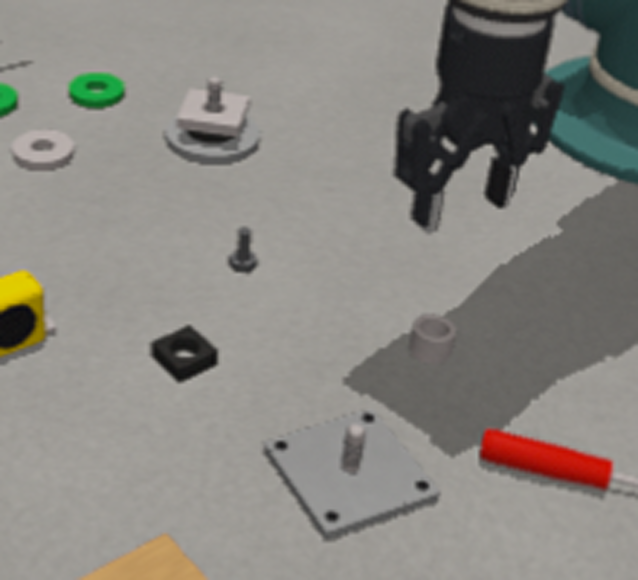

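The plate lies on the round pad at crop (213,108). The gripper is over the sleeve at crop (433,335). I'll descend and grip.

Request:
drive_tool:
  moves:
    - [0, 0, 0.6, 0]
    - [0, 0, 0.8, 0]
    - [0, 0, 0.6, 0]
    - [0, 0, 0.35, 0]
    - [0, 0, 0.2, 0]
    - [0, 0, 0, 0]

```text
clock: 17.75
ee_pos: [0.4647, 0.1824, 0.0065]
ee_rot: [0.708, 0.706, -0.0, -0.0]
contact_force: [0.6, 1.1, 0.7]
finger_gap: 0.0639
grasp_force: 0.0
```

Request:
drive_tool:
  moves:
    - [0, 0, 0, 0]
    - [0, 0, 0, 0]
    - [0, 0, 0, 0]
    - [0, 0, 0, 0]
    - [0, 0, 0, 0]
    - [0, 0, 0, 0]
  jaw: -1
  newtons: 35

```text
clock: 18.5
ee_pos: [0.4654, 0.1827, 0.0077]
ee_rot: [0.708, 0.706, 0.001, 0.0]
contact_force: [-1.8, -0.3, 7.0]
finger_gap: 0.0343
grasp_force: 34.2
```

Request:
drive_tool:
  moves:
    - [0, 0, -0.4, 0]
    - [0, 0, -1, 0]
    - [0, 0, -1, 0]
    - [-0.95, -0.03, 0, 0]
    - [-0.95, -0.03, 0, 0]
    - [-0.95, -0.03, 0, 0]
    - [-0.95, -0.03, 0, 0]
    - [-0.95, -0.03, 0, 0]
    - [-0.95, -0.03, 0, 0]
    - [-0.95, -0.03, 0, 0]
    - [-0.92, -0.02, 0, 0]
    - [0, 0, 0, 0]

```text
clock: 20.0
ee_pos: [0.4527, -0.1986, 0.1271]
ee_rot: [0.709, 0.705, -0.0, 0.001]
contact_force: [0.8, 0.7, -1.5]
finger_gap: 0.0343
grasp_force: 35.4
```

Request:
drive_tool:
  moves:
    - [0, 0, 0, 0]
    - [0, 0, 0, 0]

```text
clock: 20.25
ee_pos: [0.4526, -0.1949, 0.127]
ee_rot: [0.707, 0.707, 0.0, -0.0]
contact_force: [-0.2, -0.3, -1.7]
finger_gap: 0.0344
grasp_force: 35.4
```

Run:
```python
from h import *
o=env.get_obs(); print(o["ee_pos"]); p=o["ee_pos"]
s=env.snapshot("scene");cv2.imwrite("pics/p5.png",cv2.resize(s[60:210,250:450,::-1],None,fx=3,fy=3,interpolation=cv2.INTER_CUBIC))
for q in [(p[0],p[1],p[2]+.005),(.4535,-.1955,.072)]: print((proj("scene",q)-[250,60]+.5)*3-.5)
```

```text
[ 0.45259972 -0.19493003  0.1269572 ]
[286.42751784 177.68901463]
[282.72115821 233.16505346]
```

View pics/p5.png

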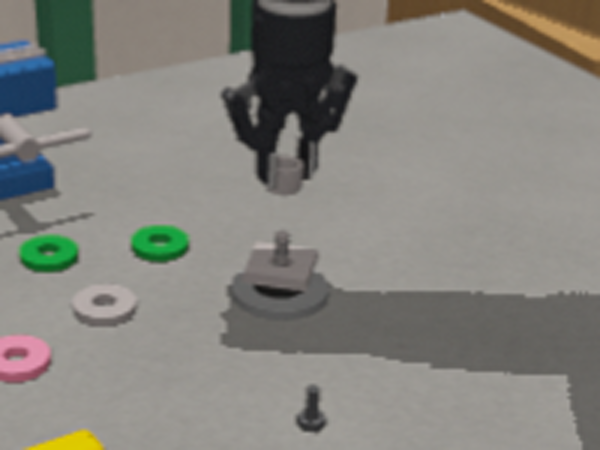

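Sleeve is held upright at crop (286,175), over the stud tip at (282,235). The plate looks flat. I'll lower the sleeve.

Request:
drive_tool:
  moves:
    - [0, 0.03, 0.4, 0]
    - [0, 0, 0.4, 0]
    - [0, 0, 0.4, 0]
    - [0, 0, 0.22, 0]
    - [0, 0, 0.1, 0]
    - [0, 0, 0, 0]
    - [0, 0, 0.06, 0]
    - [0, 0, 0, 0]

```text
clock: 21.3
ee_pos: [0.4542, -0.1959, 0.0479]
ee_rot: [0.708, 0.706, 0.0, 0.0]
contact_force: [-0.9, -0.3, -0.3]
finger_gap: 0.0346
grasp_force: 35.4
```

Request:
drive_tool:
  moves:
    - [0, 0, 0, 0]
    - [0, 0, 0, 0]
    - [0, 0, 0, 0]
    - [0, 0, 0, 0]
    - [0, 0, -0.3, 0]
    - [0, 0, -0.8, 0]
    - [0, 0, -0.8, 0]
    - [0, 0, -0.4, 0]
    - [0, 0, 0, 0]
  jaw: 0.5

```text
clock: 22.42
ee_pos: [0.4548, -0.1963, 0.1639]
ee_rot: [0.708, 0.706, 0.0, 0.001]
contact_force: [0.7, 0.7, -0.1]
finger_gap: 0.064
grasp_force: 0.0
```

Request:
drive_tool:
  moves:
    - [0.72, 0.5, 0, 0]
    - [0.72, 0.5, 0, 0]
    - [0.72, 0.5, 0, 0]
    - [0.72, 0.5, 0, 0]
    - [0.72, 0.5, 0, 0]
    - [0.72, 0.5, 0, 0]
    - [0.72, 0.5, 0, 0]
    - [0.72, 0.5, 0, 0]
    - [0, 0, 0, -0.76]
    - [0, 0, 0, 0]
    - [0, 0, 0, 0]

```text
clock: 23.8
ee_pos: [0.6544, 0.0913, 0.1622]
ee_rot: [0.67, 0.742, -0.0, -0.0]
contact_force: [0.7, 0.6, 0.3]
finger_gap: 0.0642
grasp_force: 0.0
```

Run:
```python
from h import *
o=env.get_obs(); q=o["ee_rot"]; print(o["ee_pos"],np.degrees(2*np.arctan2(q[1],q[0])))
s=env.snapshot("scene");cv2.imwrite("pics/p6.png",cv2.resize(s[90:290,240:460,::-1],None,fx=2.9,fy=2.9,interpolation=cv2.INTER_CUBIC))
```

```text
[0.65436265 0.09130034 0.16221362] 95.80820148084099
```

View pics/p6.png

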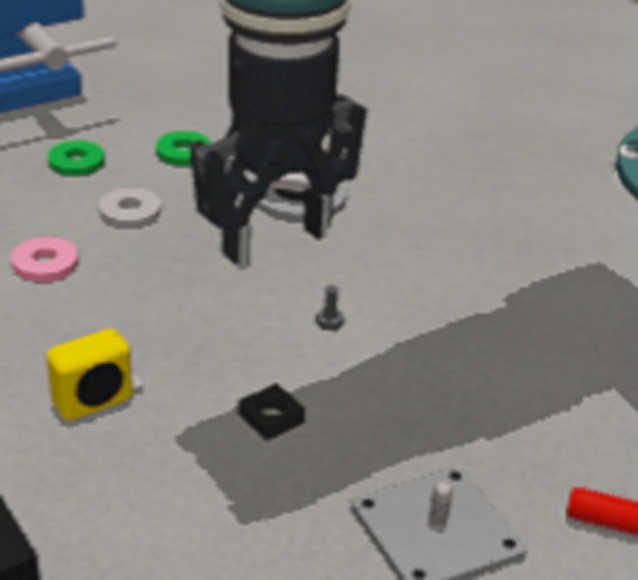

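The gripper is over the square pad at crop (272,408). The tall stack is hidden behind it for now.

Request:
drive_tool:
  moves:
    - [0.02, 0, 0.5, 0]
    - [0, 0, 0.9, 0]
    - [0, 0, 0.9, 0]
    - [0, 0, 0.5, 0]
    - [0, 0, 0.25, 0]
    - [0, 0, 0.14, 0]
    - [0, 0, 0, 0]

```text
clock: 24.72
ee_pos: [0.6549, 0.0926, 0.0037]
ee_rot: [0.67, 0.743, 0.0, 0.0]
contact_force: [-0.1, -0.2, -0.0]
finger_gap: 0.0642
grasp_force: 0.0
```

Request:
drive_tool:
  moves:
    - [0, 0, 0, 0]
    - [0, 0, 0, 0]
    - [0, 0, 0, 0]
    - [0, 0, 0, 0]
    - [0, 0, 0, 0]
    - [0, 0, 0, 0]
  jaw: -1
  newtons: 30

```text
clock: 25.48
ee_pos: [0.6552, 0.0927, 0.0043]
ee_rot: [0.669, 0.743, 0.001, 0.001]
contact_force: [-0.6, -0.9, 7.8]
finger_gap: 0.0387
grasp_force: 30.7
```

Request:
drive_tool:
  moves:
    - [0, 0, -0.3, 0]
    - [0, 0, -0.9, 0]
    - [0, 0, -0.8, 0]
    - [0.86, -0.13, 0, 0]
    - [0.86, -0.13, 0, 0]
    - [0.86, -0.13, 0, 0]
    - [0.86, -0.13, 0, 0]
    - [0, 0, 0, 0]
    - [0, 0, 0, 0]
    - [0, 0, 0, 0]

```text
clock: 26.72
ee_pos: [0.6113, 0.2601, 0.1037]
ee_rot: [0.67, 0.743, 0.0, 0.0]
contact_force: [0.6, 0.4, 0.1]
finger_gap: 0.039
grasp_force: 30.5
```

Run:
```python
from h import *
o=env.get_obs(); print(o["ee_pos"]); p=o["ee_pos"]
s=env.snapshot("scene");cv2.imwrite("pics/p7.png",cv2.resize(s[110:310,250:450,::-1],None,fx=3,fy=3,interpolation=cv2.INTER_CUBIC))
for q in [(p[0],p[1],p[2]+.004),(.611,.2618,.05)]: print((proj("scene",q)-[250,110]+.5)*3-.5)
```

```text
[0.61128763 0.26013924 0.10365461]
[435.94421037 380.18549605]
[428.19646234 443.25537859]
```

View pics/p7.png

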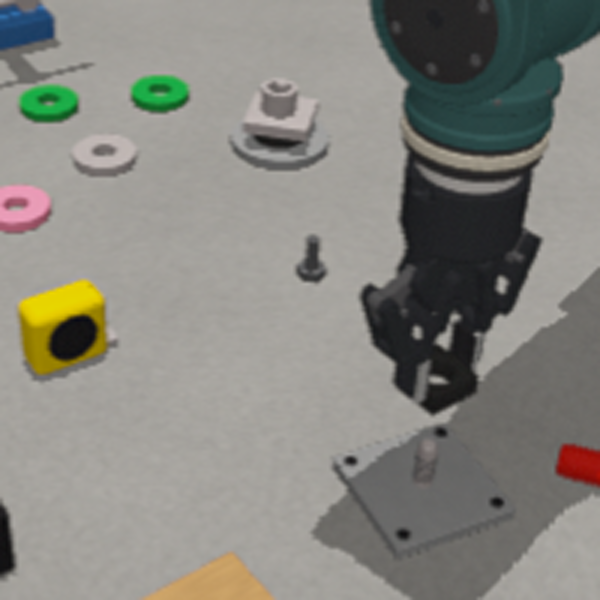

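Tall stack is complete, with the sleeve on at crop (280,97). The square pad is at (436,380), above the short stud's tip at (428,443).

Request:
drive_tool:
  moves:
    - [0.04, 0, 0.4, 0]
    - [0, 0, 0.5, 0]
    - [0, 0, 0.45, 0]
    - [0, 0, 0.25, 0]
    - [0, 0, 0.1, 0]
    - [0, 0, 0, 0]
    - [0, 0, 0.05, 0]
    - [0, 0, 0, 0]

```text
clock: 27.78
ee_pos: [0.6111, 0.2632, 0.0163]
ee_rot: [0.669, 0.743, 0.0, 0.0]
contact_force: [0.8, -1.0, 1.7]
finger_gap: 0.0393
grasp_force: 30.7
```

Request:
drive_tool:
  moves:
    - [0, 0, 0, 0]
    - [0, 0, 0, 0]
    - [0, 0, 0, 0]
    - [0, 0, 0, 0]
    - [0, 0, -0.3, 0]
    - [0, 0, -0.8, 0]
    - [0, 0, -1, 0]
    - [0, 0, -0.9, 0]
    - [0, 0, 0, 0]
    - [0, 0, 0, 0]
  jaw: 0.5

```text
clock: 29.02
ee_pos: [0.6106, 0.263, 0.1659]
ee_rot: [0.669, 0.743, 0.0, 0.0]
contact_force: [0.9, -0.3, -0.1]
finger_gap: 0.0636
grasp_force: 0.0
```

Request:
drive_tool:
  moves:
    - [-0.94, -0.075, 0, 0]
    - [-0.94, -0.075, 0, 0]
    - [-0.94, -0.075, 0, 0]
    - [-0.94, -0.075, 0, 0]
    - [-0.94, -0.075, 0, 0]
    - [-0.94, -0.075, 0, 0]
    - [-0.94, -0.075, 0, 0]
    - [-0.94, -0.075, 0, 0]
    - [-0.94, -0.075, 0, 0]
    - [-0.94, -0.075, 0, 0]
    - [-0.94, -0.075, 0, 0]
    - [0, 0, 0, 0]
  jaw: 1

```text
clock: 30.52
ee_pos: [0.6225, -0.2582, 0.164]
ee_rot: [0.671, 0.742, -0.0, -0.001]
contact_force: [0.4, 1.0, -0.2]
finger_gap: 0.0857
grasp_force: 0.0
```

Request:
drive_tool:
  moves:
    - [0, 0, 0, 0]
    - [0, 0, 0, 0]

```text
clock: 30.78
ee_pos: [0.6233, -0.2543, 0.1656]
ee_rot: [0.669, 0.743, -0.0, -0.0]
contact_force: [-0.3, 0.0, -0.2]
finger_gap: 0.0853
grasp_force: 0.0
```

Run:
```python
from h import *
o=env.get_obs(); q=o["ee_rot"]; print(o["ee_pos"],np.degrees(2*np.arctan2(q[1],q[0])))
s=env.snapshot("scene");cv2.imwrite("pics/p8.png",cv2.resize(s[50:310,220:440,::-1],None,fx=2.3,fy=2.3,interpolation=cv2.INTER_CUBIC))
```

```text
[ 0.62326471 -0.25426787  0.16555903] 96.02477185016261
```

View pics/p8.png

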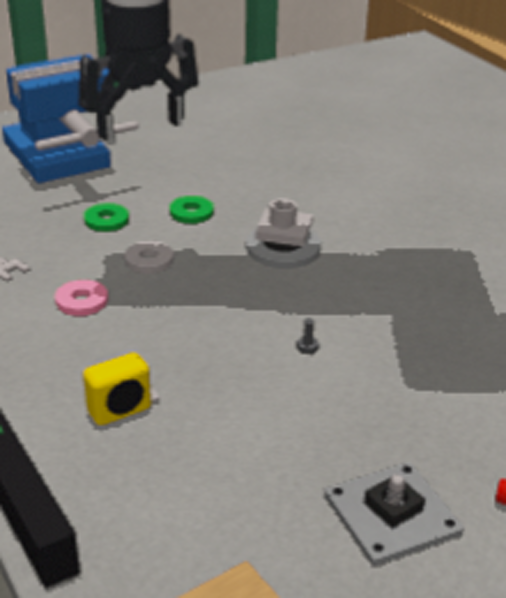

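The square pad sits flat on the short foot at crop (396,500). The gripper is over the grey washer at crop (149,253).

Request:
drive_tool:
  moves:
    - [0, 0, 0.5, 0]
    - [0, 0, 0.9, 0]
    - [0, 0, 0.9, 0]
    - [0, 0, 0.55, 0]
    - [0, 0, 0.28, 0]
    - [0, 0, 0.17, 0]
    - [0, 0, 0, 0]
    - [0, 0, 0, 0]

```text
clock: 31.82
ee_pos: [0.6239, -0.2557, 0.0018]
ee_rot: [0.669, 0.743, 0.0, 0.001]
contact_force: [0.6, -0.2, -0.9]
finger_gap: 0.0852
grasp_force: 0.0
```

Request:
drive_tool:
  moves:
    - [0, 0, 0, 0]
    - [0, 0, 0, 0]
    - [0, 0, 0, 0]
    - [0, 0, 0, 0]
    - [0, 0, 0, 0]
    - [0, 0, 0, 0]
  jaw: -1
  newtons: 45

```text
clock: 32.58
ee_pos: [0.6236, -0.2557, 0.0022]
ee_rot: [0.669, 0.743, 0.0, 0.001]
contact_force: [-4.7, 1.7, 14.2]
finger_gap: 0.0613
grasp_force: 45.3
```

Request:
drive_tool:
  moves:
    - [0, 0, -0.4, 0]
    - [0, 0, -1, 0]
    - [0, 0, -0.8, 0]
    - [0, 0, 0, 0]

```text
clock: 33.08
ee_pos: [0.6247, -0.2562, 0.114]
ee_rot: [0.669, 0.743, 0.001, 0.003]
contact_force: [-0.3, -0.6, -2.9]
finger_gap: 0.0609
grasp_force: 50.1
```

Request:
drive_tool:
  moves:
    - [0.94, 0.077, 0, 0]
    - [0.94, 0.077, 0, 0]
    - [0.94, 0.077, 0, 0]
    - [0.94, 0.077, 0, 0]
    - [0.94, 0.077, 0, 0]
    - [0.94, 0.077, 0, 0]
    - [0.94, 0.077, 0, 0]
    - [0.93, 0.077, 0, 0]
    - [0.93, 0.077, 0, 0]
    - [0.93, 0.077, 0, 0]
    - [0.93, 0.08, 0, 0]
    - [0, 0, 0, 0]

```text
clock: 34.58
ee_pos: [0.6111, 0.264, 0.1092]
ee_rot: [0.668, 0.744, -0.001, -0.001]
contact_force: [-0.3, -1.0, -3.4]
finger_gap: 0.061
grasp_force: 50.1
```

Request:
drive_tool:
  moves:
    - [0, 0, 0, 0]
    - [0, 0, 0, 0]

```text
clock: 34.83
ee_pos: [0.6121, 0.2602, 0.1104]
ee_rot: [0.67, 0.743, -0.0, -0.0]
contact_force: [-0.2, 1.4, -2.0]
finger_gap: 0.0611
grasp_force: 50.1
```

Run:
```python
from h import *
o=env.get_obs(); print(o["ee_pos"]); p=o["ee_pos"]
s=env.snapshot("scene");cv2.imwrite("pics/p9.png",cv2.resize(s[110:310,250:450,::-1],None,fx=3,fy=3,interpolation=cv2.INTER_CUBIC))
for q in [(p[0],p[1]+.001,p[2]+.004),(.611,.2618,.05)]: print((proj("scene",q)-[250,110]+.5)*3-.5)
```

```text
[0.61211376 0.26015647 0.1103948 ]
[437.02133379 373.92177646]
[428.19646234 443.25537859]
```

View pics/p9.png

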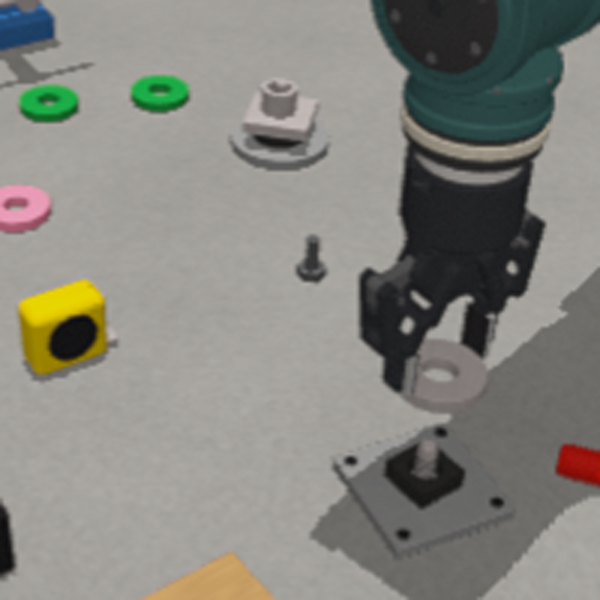

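Washer is held level, with its bore at crop (438,372), matching the projection above the stud. I'll lower and release it.

Request:
drive_tool:
  moves:
    - [0.01, 0, 0.4, 0]
    - [0, 0, 0.4, 0]
    - [0, 0, 0.4, 0]
    - [0, 0, 0.25, 0]
    - [0, 0, 0.1, 0]
    - [0, 0, 0, 0]
    - [0, 0, 0.05, 0]
    - [0, 0, 0, 0]

```text
clock: 35.88
ee_pos: [0.6122, 0.2617, 0.031]
ee_rot: [0.669, 0.743, 0.0, 0.0]
contact_force: [-0.2, 0.4, -2.6]
finger_gap: 0.0608
grasp_force: 50.1
```

Request:
drive_tool:
  moves:
    - [0, 0, 0, 0]
    - [0, 0, 0, 0]
    - [0, 0, 0, 0]
    - [0, 0, 0, 0]
    - [0, 0, -0.3, 0]
    - [0, 0, -0.8, 0]
    - [0, 0, -1, 0]
    - [0, 0, -0.9, 0]
    - [-1, -0.3, 0, 0]
    - [-1, -0.3, 0, 0]
    - [-1, -0.3, 0, 0]
    - [0, 0, 0, 0]
  jaw: 1

```text
clock: 37.38
ee_pos: [0.5825, 0.1051, 0.1823]
ee_rot: [0.671, 0.742, 0.0, 0.001]
contact_force: [-0.1, 0.4, 0.2]
finger_gap: 0.0856
grasp_force: 0.0
```

Run:
```python
from h import *
s=env.snapshot("scene")[120:300,240:440,::-1];t=env.snapshot("top")[170:310,180:440,::-1]
a=cv2.resize(s,(400,360),interpolation=cv2.INTER_CUBIC);b=cv2.resize(t,(400,215),interpolation=cv2.INTER_CUBIC)
cv2.imwrite("pics/p10.png",np.vstack([a,b]))
```

```text
(no output)
```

View pics/p10.png

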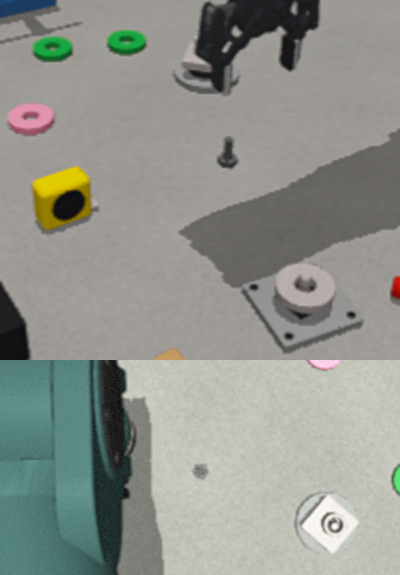

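The washer sits flat on the short stud at (304,288). The tall stack shows the plate and sleeve around the stud at (332,522), and the bolt and tape haven't moved. The gripper is clear of everything, so I'm handing in.

```bash
python3 -c "
from rig import env
print(env.sign_off())"
```

```text
the job is handed in; nothing more can be done
None
```

Both feet are built up in the order asked (tall: round pad, square plate, sleeve; short: square pad, washer), and the job was handed in at about 38 s; the pictures show every part flat, the bolt and tape in place, and the screwdriver, only partly in the last views, was never approached.

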